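Set a cylinder's proximity sensor to the taped stroke and hold the rod at it

ROBOT

A 6-joint arm with a two-finger parallel gripper is mounted at the origin on the work surface. World frame = base frame: x ahead of the robot, y to its left, z up, the work surface at z = 0. Lengths are in m, angles in degrees, forces in N, time in s.
With the tool pointing down it reaches from about 0.3 to 0.875 m from the base axis. Payload 4.2 kg.
Tool frame: the origin (TCP) lies midway between the tips of the shut fingers; the grasp point (between the pads) lies 19 mm behind it (robot.grasp_offset is the distance from the TCP to the grasp point, in m); y points along the fingers, z is the direction in which the jaws open and shut, and the axes are right-handed (so a half turn about y gives the same grasp; the last joint's range is limited). The gripper opens to 85 mm and grips with 20 to 120 N. Pads are 22 mm wide; open, the fingers measure 114 mm over their backs; the gripper's body (76 mm by 85 mm) begins 54 mm behind the grasp point. The pads swing forward as they close: fully open they stand 13 mm farther back than shut.
Start: joints at [-68.354, 18.312, 89.639, -0, 72.044, -1.146], TCP at [0.223, -0.53, 0.231] pointing down, gripper open.
Joint ranges: [-177.97, 177.97], [-48.28, 115.42], [12.27, 149.76], [-77.06, 257.06], [2.81, 150.46], [-146.56, 146.56]. Speed limits (degrees/s): [147.25, 147.25, 180, 180, 180, 180].

INTERFACE

Orientations are given as a 3x3 rotation matrix whose columns are the frame's x, y, z axes.
In Python, from cell import sensors, capture, camera_model, job, robot gives the robot as it stands.
- The arm moves only by the tool send_rows, never from a script. Its argument "motion" is a list that holds one entry, the list of rows, each a list of 7 numbers: the closure, from -1 (fully open) to 1 (shut), then the shift along the tool's x, y, z scaled (see below), then the turn, a rotation vector about the tool's x, y, z scaled (see below). In form: [[[grip, tx, ty, tz, wx, wy, wz], ...]]. A call has 1 to 10 rows; each row shifts and turns the commanded pose from where the row before left it, along the tool's axes as they then stand; what a row does not reach is not made up. The controller multiplies each number of a shift by 1 m and each number of a turn by 90 degrees. A row lasts 1/8 s, in which the tool goes at most 62.5 mm and 10.7 degrees, less where a joint would pass 70% of its speed; a pose out of reach is approached as far as the arm can. A call with a number of a shift or a turn outside -1 to 1 is refused whole. A call with a gripper value outside its range is refused whole. The fingers move at their own pace and stop on an object; the grip force is fixed at half the most. Time passes only in rows, so rows that do not move let the fingers close. It gives the time, the measured TCP pose, the force and the opening at its end, in the units of the state.
- sensors.get_state(): the state, without advancing time (a new reading comes with each control period).
- capture(name): name is "scene" or "top" or "wrist"; returns the picture (480x640x3 uint8, red, green, blue); there is no depth.
- camera_model(name): a dict with "K" (3x3 intrinsics, pixels), "k1" (the pictures are not rectified: a ray, as slopes to the right and down, at radius r is drawn at 1 + k1 r^2 times it, then the intrinsics apply), "eye" and "orientation" of the camera in the world. Camera axes: x right, y up, looking along -z (the intrinsics and any distortion apply to the point x, -y, -z); pixel columns grow to the right and rows downward; lengths in m; the calibration is good to about 2 mm. A picture is of the moment at which its call begins: read the wrist's pose just before it. camera_model takes no time and is no camera call; for the wrist camera it gives the pose at the moment of the call.
- job.job_done(): hands the job in, once; it reports no verdict.
The state is a dict: "clock": time; "qpos": joint angles; "qvel": joint speeds; "joint_torque": joint torques, N m; "tcp_pos": TCP position; "tool_rot": TCP orientation; "wrist_force": force on the tool from outside, world axes, zero at the start; "torque": the same for the moment, N m; "finger_gap": finger opening in m.
Only numpy, scipy, OpenCV 4.12 (cv2) and the standard library are available. Lean on these libraries where they do the work, as an engineer would, in place of code of your own. Each camera call takes 0.05 s, during which the arm holds its last target. There are 200 camera calls.

TASK

Slide the proximity sensor along its rail until its pointer is on the strip of tape stuck across the rule, and let go of it. Then pull the spring-return cylinder's rod out until the steel disc on its end stands squarely in front of the sensor's face, and finish while still holding it there so the sensor can be read, with the sensor still at the tape. Leave the other things on the bench where they are.

Things in the scene. Friction and masses are not known exactly. Their poses are not given: they have to be found in the camera images.
- rig: fixed test rig; origin on the bench, z up, +y = the way the rod pulls out. Aluminium plate, x -100 to 100, y -220 to 240, 16 mm thick. At x = -45 mm a cylinder along y (36 mm across, axis 66 mm up, y -208 to -33; fittings on top up to 103 mm high at y = -195 and 96 mm at y = -52). At x = 45 the sensor's rail, at x = 79 to 99 a steel rule, a line every 10 mm
- rod (a joint): how far the piston rod is pulled out, in m: 0 = home (as it starts), 0.08 = end of stroke. A spring inside the cylinder pulls it back with about 5 N at home and 10 N fully out; let go, it slides home
- disc (a point): centre of the upright steel target disc at the rod's outer end: diameter 41 mm, 12 mm thick along y, square to the rod, 66 mm above the bench. Its axes are those of the rig. At home it lies at x = -45, y = +30 mm of the rig
- sleeve (a point): where to hold the rod: on its axis, 34 mm behind the disc's centre (towards the cylinder), 66 mm above the bench, 40 mm free below. A round steel sleeve, 20 mm in diameter, 50 mm long, ends at the disc's back. Pinch it from above, a finger either side in rig x, behind the disc
- sensor (a joint): position of the sensor's carriage along the rail, in m, growing towards rig +y, 0 to 0.21; stiff to slide (about 2.5 N) and stays where it is left
- block (a point): where to hold the sensor carriage: middle of the black clamp block, 72 mm above the bench. The block is 26 mm (rig x) by 30 mm (rig y), from 43 to 85 mm above the bench, and stands on a grey slide 44 by 40 mm whose top is 43 mm above the bench. Pinch the block across rig y
- face (a point): centre of the sensor's round sensing face, 12 mm in diameter, 66 mm above the bench, at the end of a brass barrel reaching 66 mm from the block towards rig -x; same rig y as block and pointer, axes of the rig. It looks at the rod's path: the disc passes 3 to 4 mm in front of it
- pointer (a point): tip of the carriage's thin steel pointer, 29 mm above the bench, over the rule, at the middle of the carriage in rig y
- mark (a point): on top of the strip of yellowish masking tape stuck across the rule, 86 mm from the rig's middle in rig x, 17 mm above the bench, in the middle of the strip's width. The strip is 8 mm wide along rig y and runs 34 mm along rig x to the plate's edge and down over it. Axes of the rig
- spanner: loose open-ended spanner, 150 mm, lying on the far end (+y) of the rig's plate; to be left alone
- spare: loose spare sensor, 64 mm long, lying on the plate between cylinder and rail near the -y end; to be left alone
- driver: loose screwdriver, 180 mm, on the bench on the robot's side of the rig; to be left alone
- meter: loose black multimeter, 75 x 150 x 43 mm, on the bench on the robot's side of the rig; to be left alone
- roll: loose roll of masking tape, 96 mm across, 24 mm high, on the bench beyond the rig; to be left alone
- fan: loose small desk fan, 175 mm tall, base 100 mm across, to the left; to be left alone
- gauge: loose pressure gauge lying face up, 62 mm across, 29 mm high, to the right; to be left alone

How it is judged:
By the outcome, as a careful person would: the job done as asked, in the order asked, and still so for the second after the job is handed in, while the arm keeps its last pose, push and grip.
It also fails if it takes over 48 s, if anything falls off the work surface, if the arm or the gripper's body presses on something with over 40 N, if the wrist force passes 120 N, or if a joint passes its speed limit or range.

## Working session

There is one attempt and no reset: what is moved stays moved. The work goes in short steps, Python scripts to look and compute and a tool call to move; the robot and the scene stay as the last step left them, time stands still between calls to the robot, and variables do not carry over. Pictures are saved under pics/ and viewed, about 8 in all and at most 12, crops included, and the job is handed in when it is done.

Besides the shell and the picture viewer there is one more tool, called after "Request:" as name(argument=value, ...), one argument or row to a line, values as JSON. send_rows: Moves the arm, as the interface text tells. Its arguments: {"type":"object","properties":{"motion":{"type":"array"}},"required":["motion"]}

```bash
mkdir -p pics
python3 - <<'E'
from cell import sensors,capture,camera_model,robot
import cv2,numpy as np
for n in("top","scene"):
    cv2.imwrite(f"pics/{n}0.png",capture(n)[:,:,::-1]); m=camera_model(n); print(n,m)
s=sensors.get_state();print(s['tcp_pos'],s['tool_rot'],s['clock'],s['finger_gap'],robot.grasp_offset)
E
```

```text
top {'K': array([[508.98403193,   0.        , 331.73496809],
       [  0.        , 508.98403193, 232.04900782],
       [  0.        ,   0.        ,   1.        ]]), 'k1': -0.08237466756692942, 'eye': array([ 0.45180967, -0.01295716,  1.25646655]), 'orientation': array([[ 0.00720046,  0.99662381, -0.08178713],
       [-0.99996207,  0.00677553, -0.00547191],
       [-0.00489928,  0.08182343,  0.9966348 ]])}
scene {'K': array([[460.31787202,   0.        , 317.53393979],
       [  0.        , 460.31787202, 248.09419421],
       [  0.        ,   0.        ,   1.        ]]), 'k1': -0.02449988167307024, 'eye': array([1.32094732, 0.51910796, 0.85696886]), 'orientation': array([[-0.54549419, -0.556331  ,  0.62684281],
       [ 0.83788009, -0.34429977,  0.42357363],
       [-0.0198253 ,  0.75627606,  0.6539522 ]])}
[ 0.22257237 -0.52969595  0.23057031] [[-9.21935187e-01 -5.92336898e-04  3.87343723e-01]
 [-3.87344175e-01  1.49449658e-03 -9.21933976e-01]
 [-3.27883569e-05 -9.99998708e-01 -1.60726723e-03]] 0.1 0.08519388067556365 0.0187
```

View pics/top0.png

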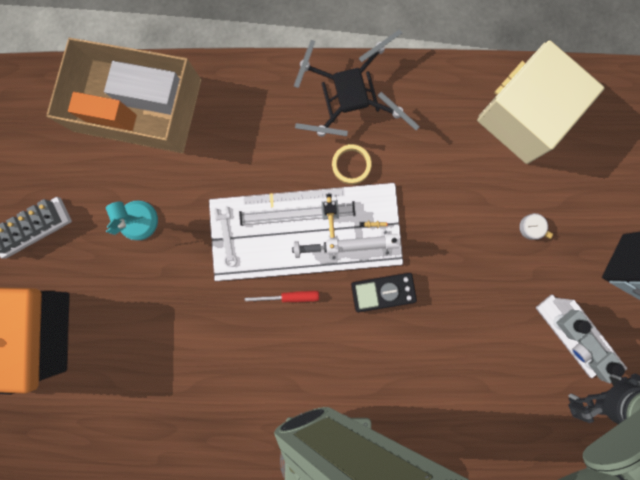

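View pics/scene0.png

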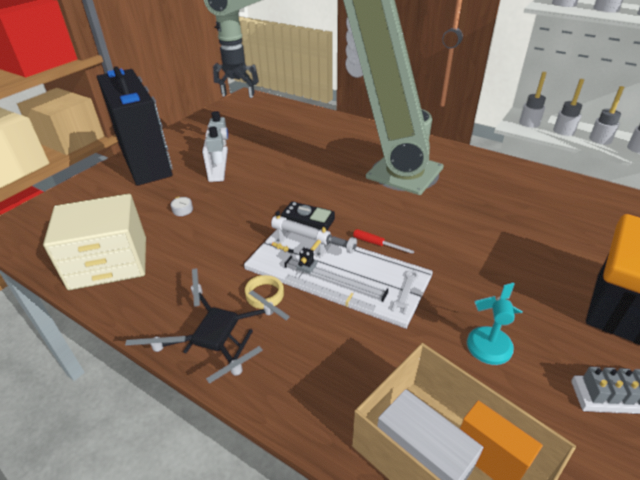

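The top view shows the plate spanning about (210–403, 185–280). The rig's +y points image-left, tape is at about (272,200), the black block at (330,208), the disc near (297,249). In the scene view the layout agrees.

```bash
cat > h.py <<'E'
import cv2,numpy as np
from cell import sensors,capture,camera_model,robot
def ray(m,uv):
    K=m['K'];d=(np.array(uv,float)-[K[0,2],K[1,2]])/K[0,0];p=d.copy()
    for _ in range(20): p=d/(1+m['k1']*(p@p))
    return m['orientation']@np.array([p[0],-p[1],-1])
def onz(m,uv,z):
    r=ray(m,uv);return m['eye']+r*(z-m['eye'][2])/r[2]
def px(m,P):
    q=m['orientation'].T@(np.array(P)-m['eye']);p=np.array([q[0],-q[1]])/-q[2]
    p=p*(1+m['k1']*(p@p));return p*m['K'][0,0]+m['K'][:2,2]
E
python3 - <<'E'
from h import *
im=cv2.imread('pics/top0.png');m=camera_model('top')
h=cv2.cvtColor(im,cv2.COLOR_BGR2HSV)
k=((h[:,:,2]>130)&(h[:,:,1]<60)).astype(np.uint8);k[:, :190]=0;k[:,420:]=0;k[:180]=0;k[300:]=0
k=cv2.morphologyEx(k,cv2.MORPH_CLOSE,np.ones((9,9)))
c=max(cv2.findContours(k,0,1)[0],key=cv2.contourArea)
P=np.array([onz(m,p[0],.016)[:2] for p in c]).astype(np.float32)
r=cv2.minAreaRect(P);print(r,cv2.boxPoints(r))
cv2.imwrite('pics/topcrop.png',cv2.resize(im[175:290,200:415],None,fx=3.7,fy=3.7,interpolation=2))
E
```

```text
((0.555582582950592, 0.06019344925880432), (0.20517365634441376, 0.4633976221084595), 5.372859954833984) [[ 0.43175098  0.2812684 ]
 [ 0.47514197 -0.18009327]
 [ 0.67941415 -0.16088149]
 [ 0.63602316  0.3004802 ]]
```

View pics/topcrop.png

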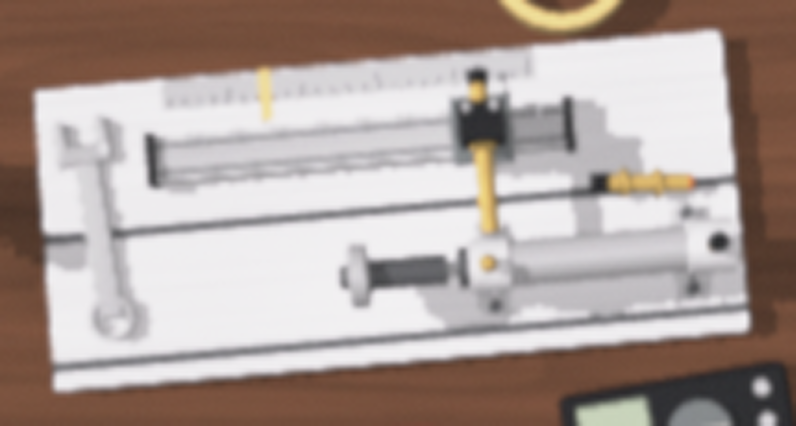

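The crop shows tape centred at (266,93), block top at (480,122), disc top at about (358,275) and sleeve (405,272). The plate came out at 205 x 463 mm against 200 x 460 mm, which is fine.

```bash
cat >> h.py <<'E'
a=np.radians(5.37);X=np.array([np.cos(a),np.sin(a)]);Y=np.array([-np.sin(a),np.cos(a)])
O=np.array([.55558,.06019])-.01*Y
def rig(P):d=np.array(P)[:2]-O;return np.round([d@X*1e3,d@Y*1e3],1)
def world(x,y,z):return np.r_[O+x*X/1e3+y*Y/1e3,z/1e3]
def st():
    s=sensors.get_state();print('t',s['clock'],'tcp',s['tcp_pos'].round(4),'grasp rig',rig(s['tcp_pos']-.0187*s['tool_rot'][:,1]),'q',np.round(s['qpos'],1),'F',s['wrist_force'].round(1),'gap',round(s['finger_gap'],4));return s
def to(P,s):return (s['tool_rot'].T@(np.array(P)-s['tcp_pos'])).round(4)
E
python3 - <<'E'
from h import *
m=camera_model('top');f=lambda u,v,z:onz(m,(200+u/3.7,175+v/3.7),z)
for n,a in dict(tape=(266,93,.017),block=(480,122,.085),disc=(358,250,.0865),pointer=(478,75,.029)).items():
    p=f(*a);print(n,p.round(4),rig(p))
s=st();y=rig(f(480,122,.085))[1]
t=world(45,y,0);t[2]=.2;print(t,t-s['tcp_pos'],to(t,s))
E
```

```text
tape [0.6313 0.1417 0.017 ] [83.  84.1]
block [ 0.6039 -0.0015  0.085 ] [ 42.4 -55.9]
disc [0.523  0.0739 0.0865] [-31.2  26.7]
pointer [6.424e-01 6.000e-04 2.900e-02] [ 80.8 -57.4]
t 0.1 tcp [ 0.2226 -0.5297  0.2306] grasp rig [-386.7 -546.2] q [-68.4  18.3  89.7   0.   72.   -1.1] F [0.5 0.2 0. ] gap 0.0852
[ 0.60654988 -0.00120936  0.2       ] [ 0.38397751  0.5284866  -0.03057031] [-0.5587  0.0311 -0.3384]
```

Request:
send_rows(
  motion=[
    [[-1, -0.0508, 0, -0.0308, 0, 0, 0], [-1, -0.0508, 0, -0.0308, 0, 0, 0], [-1, -0.0508, 0, -0.0308, 0, 0, 0], [-1, -0.0508, 0, -0.0308, 0, 0, 0], [-1, -0.0508, 0, -0.0308, 0, 0, 0], [-1, -0.0508, 0, -0.0308, 0, 0, 0], [-1, -0.0508, 0, -0.0308, 0, 0, 0], [-1, -0.0508, 0, -0.0308, 0, 0, 0], [-1, -0.0508, 0, -0.0308, 0, 0, 0], [-1, -0.0508, 0, -0.0308, 0, 0, 0]],
  ],
)

```text
clock: 1.35
tcp_pos: [0.5725, -0.0476, 0.231]
tool_rot: [[-0.922, -0.0, 0.388], [-0.388, -0.0, -0.922], [0.001, -1.0, 0.0]]
wrist_force: [1.0, -0.5, 0.5]
finger_gap: 0.0856
```

Request:
send_rows(
  motion=[
    [[-1, -0.0507, 0, -0.0304, 0, 0, 0], [-1, 0, 0, 0, 0, 0.0967, 0], [-1, 0, 0, 0, 0, 0.0967, 0], [-1, 0, 0, 0, 0, 0, 0], [-1, 0, 0, 0, 0, 0, 0]],
  ],
)

```text
clock: 1.98
tcp_pos: [0.6065, -0.0018, 0.2311]
tool_rot: [[-0.995, -0.0, 0.096], [-0.096, -0.0, -0.995], [0.0, -1.0, 0.0]]
wrist_force: [0.5, 0.1, 0.3]
finger_gap: 0.0854
```

Run:
```python
from h import *
s=st();print(s['tool_rot'].round(3))
m=camera_model('wrist');im=capture('wrist')[:,:,::-1];cv2.imwrite('pics/w1.png',im);print(m)
for n,p in dict(block=(45,-57,85),tape=(86,84,17),disc=(-45,30,86.5),pointer=(86,-57,29)).items():print(n,px(m,world(*p)).round(0))
```

```text
t 1.975 tcp [ 0.6065 -0.0018  0.2311] grasp rig [ 44.9 -56.5] q [-1.3 21.2 85.3 -0.  73.5 83.3] F [0.5 0.1 0.3] gap 0.0854
[[-0.995 -0.     0.096]
 [-0.096 -0.    -0.995]
 [ 0.    -1.     0.   ]]
{'K': array([[368.73156153,   0.        , 313.44337613],
       [  0.        , 368.73156153, 241.50905323],
       [  0.        ,   0.        ,   1.        ]]), 'k1': 0.0028345416293306183, 'eye': array([0.67440629, 0.00565575, 0.37248067]), 'orientation': array([[ 9.66103482e-02,  9.58847744e-01,  2.66978358e-01],
       [-9.95321856e-01,  9.28225090e-02,  2.68026883e-02],
       [ 9.18096125e-04, -2.68318812e-01,  9.63329732e-01]])}
block [315. 227.]
tape [166. 168.]
disc [213. 329.]
pointer [315. 170.]
```

View pics/w1.png

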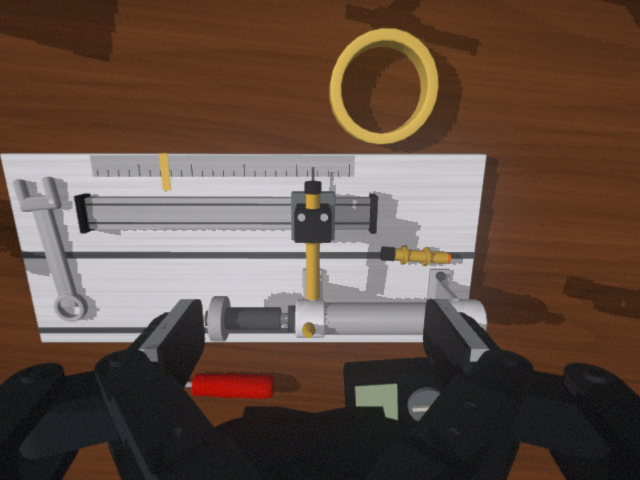

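The wrist view shows tape at about (165,172), block top about (313,223), pointer tip at (313,169), disc at (219,318). All lie within a few pixels of the prediction. Now I measure them in one frame.

Run:
```python
from h import *
im=cv2.imread('pics/w1.png');m=camera_model('wrist');h=cv2.cvtColor(im,cv2.COLOR_BGR2HSV)
k=((h[:,:,1]>110)&(h[:,:,2]>110)&(h[:,:,0]>15)&(h[:,:,0]<35));k[:,:140]=0;k[:,200:]=0;k[:150]=0;k[195:]=0
v,u=np.nonzero(k);sel=v<178;print('tape px',u[sel].mean(),v[sel].mean(),len(u))
w=im.copy();g=h[:,:,2]
b=(g<60);b[:205]=0;b[240:]=0;b[:,:285]=0;b[:,345:]=0
for r in(210,215,218,232,236):
    q=np.nonzero(b[r])[0];print(r,q.min() if len(q) else 0,q.max() if len(q) else 0)
for r in (172,175,178): print(g[r,300:328])
for n,(x,y,z) in dict(tape=(u[sel].mean(),v[sel].mean(),.017),pointer=(313,170,.029),bl=(295,212,.085),br=(331,212,.085),disctop=(219,318,.0865),plTL=(2,154,.016),plTR=(485,154,.016)).items():
    p=onz(m,(x,y),z);print(n,rig(p))
cv2.imwrite('pics/w1c.png',cv2.resize(im[150:350,140:360],None,fx=3,fy=3,interpolation=2))
```

```text
tape px 163.82741116751268 164.85786802030458 287
210 296 330
215 295 330
218 295 331
232 295 330
236 295 330
[169 165 168 168 166 167 159 108 158 168 164 138  93  90 128 163 158 120
 160 166 164 168 165 166 165 169 166 157]
[166 167 165 168 167 168 156 108 159 167 162 142  93  92 127 162 161 121
 163 166 166 167 168 167 166 168 163 161]
[205 204 205 204 201 202 200 200 203 201 198 168  98  99 150 196 202 201
 203 201 199 199 202 201 202 201 202 201]
tape [89.1 85.5]
pointer [ 85.7 -55.5]
bl [ 57.4 -41.3]
br [ 57.4 -69.8]
disctop [-34.4  24.5]
plTL [ 98.6 236.6]
plTR [  99.8 -217.4]
```

View pics/w1c.png

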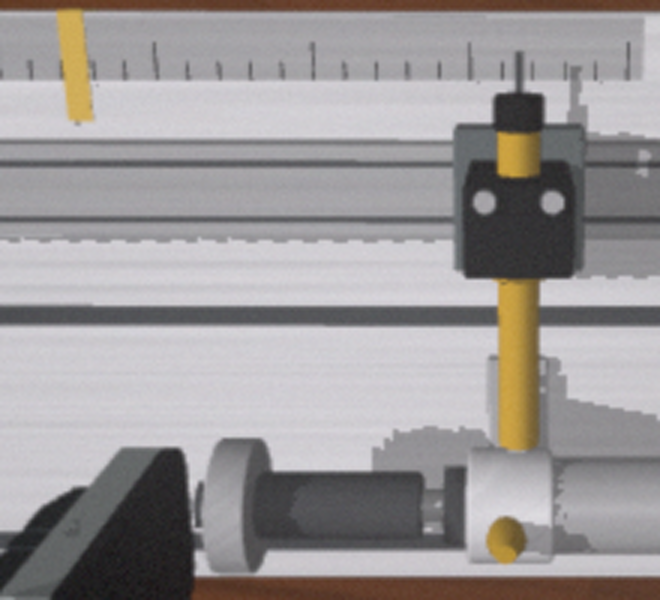

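Tape to pointer is 141 mm by rays and about 140 mm by counting rule ticks (31.6 crop pixels per 10 mm). Next: descend and grip the block.

Request:
send_rows(
  motion=[
    [[-1, 0, 0.05, -0.001, 0, 0, 0], [-1, 0, 0.05, 0, 0, 0, 0], [-1, 0, 0.04, 0, 0, 0, 0], [-1, 0, 0.025, 0, 0, 0, 0], [-1, 0, 0.013, 0, 0, 0, 0], [-1, 0, 0, 0, 0, 0, 0]],
  ],
)

```text
clock: 2.78
tcp_pos: [0.6064, -0.0009, 0.0529]
tool_rot: [[-0.996, -0.001, 0.094], [-0.094, -0.0, -0.996], [0.001, -1.0, -0.0]]
wrist_force: [-0.6, 0.1, 0.5]
finger_gap: 0.0858
```

Request:
send_rows(
  motion=[
    [[1, 0, 0, 0, 0, 0, 0], [1, 0, 0, 0, 0, 0, 0], [1, 0, 0, 0, 0, 0, 0], [1, 0, 0, 0, 0, 0, 0], [1, 0, 0, 0, 0, 0, 0], [1, 0, 0, 0, 0, 0, 0], [1, 0, 0, 0, 0, 0, 0], [1, 0, 0, 0, 0, 0, 0]],
  ],
)

```text
clock: 3.78
tcp_pos: [0.607, -0.0007, 0.0542]
tool_rot: [[-0.996, 0.001, 0.094], [-0.094, -0.0, -0.996], [-0.001, -1.0, 0.0]]
wrist_force: [-1.3, 0.2, 6.1]
finger_gap: 0.0291
```

Request:
send_rows(
  motion=[
    [[1, 0, 0, -0.006, 0, 0, 0], [1, 0, 0, -0.012, 0, 0, 0], [1, 0, 0, -0.015, 0, 0, 0], [1, 0, 0, -0.018, 0, 0, 0], [1, 0, 0, -0.018, 0, 0, 0], [1, 0, 0, -0.018, 0, 0, 0], [1, 0, 0, -0.018, 0, 0, 0], [1, 0, 0, -0.015, 0, 0, 0], [1, 0, 0, -0.012, 0, 0, 0], [1, 0, 0, -0.006, 0, 0, 0]],
  ],
)

```text
clock: 5.03
tcp_pos: [0.5939, 0.1367, 0.0542]
tool_rot: [[-0.996, 0.001, 0.095], [-0.095, -0.001, -0.996], [-0.001, -1.0, 0.001]]
wrist_force: [-1.5, -2.6, 5.7]
finger_gap: 0.0294
```

Request:
send_rows(
  motion=[
    [[1, 0, 0, -0.002, 0, 0, 0], [1, 0, 0, 0, 0, 0, 0], [1, 0, 0, 0, 0, 0, 0]],
  ],
)

```text
clock: 5.4
tcp_pos: [0.5938, 0.1387, 0.0542]
tool_rot: [[-0.996, 0.001, 0.094], [-0.094, -0.0, -0.996], [-0.001, -1.0, 0.0]]
wrist_force: [-1.4, -1.0, 6.1]
finger_gap: 0.0292
```

Run:
```python
from h import *
s=st()
m=camera_model('wrist');im=capture('wrist')[:,:,::-1];cv2.imwrite('pics/w2.png',im)
for n,p in dict(tape=(86,84,17),pointer=(86,84,29)).items():print(n,px(m,world(*p)).round(0))
c=px(m,world(86,84,20)).astype(int);print(c)
cv2.imwrite('pics/w2c.png',cv2.resize(im[max(c[1]-55,0):c[1]+55,c[0]-70:c[0]+70],None,fx=5,fy=5,interpolation=2))
```

```text
t 5.4 tcp [0.5938 0.1387 0.0542] grasp rig [45.3 84.6] q [12.1 30.3 98.2 -0.  51.5 96.7] F [-1.4 -1.   6.1] gap 0.0292
tape [316. 198.]
pointer [317. 202.]
[316 198]
```

View pics/w2c.png

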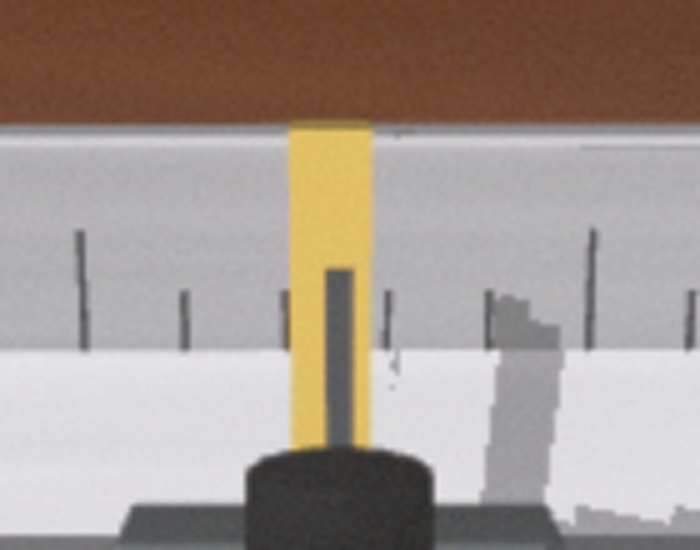

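The pointer tip is at crop x=340, the tape centre at 331 (about 10 px/mm). So the sensor needs about 0.9 mm more towards +y.

Request:
send_rows(
  motion=[
    [[1, 0, 0, -0.001, 0, 0, 0], [1, 0, 0, 0, 0, 0, 0], [1, 0, 0, 0, 0, 0, 0]],
  ],
)

```text
clock: 5.82
tcp_pos: [0.5937, 0.1393, 0.0543]
tool_rot: [[-0.996, 0.001, 0.094], [-0.094, -0.001, -0.996], [-0.001, -1.0, 0.001]]
wrist_force: [-2.1, -1.0, 6.0]
finger_gap: 0.0292
```

```bash
cat > chk.py <<'E'
from h import *
s=st();m=camera_model('wrist');im=capture('wrist')[:,:,::-1];h=cv2.cvtColor(im,cv2.COLOR_BGR2HSV)
for r in(185,192,198,201,204,206,210,214,220):
    q=np.nonzero((h[r,270:370,1]>110)&(h[r,270:370,0]<35)&(h[r,270:370,0]>15))[0]+270
    if len(q)<3: continue
    d=np.nonzero(h[r,q.min():q.max(),2]<110)[0]+q.min()
    print(r,'tape',(q.min()+q.max())/2,len(q),'ptr',d.mean() if len(d) else None)
E
python3 chk.py
```

```text
t 5.825 tcp [0.5937 0.1393 0.0543] grasp rig [45.3 85.2] q [12.1 30.3 98.1 -0.1 51.5 96.8] F [-2.1 -1.   6. ] gap 0.0292
185 tape 312.5 16 ptr None
192 tape 313.0 15 ptr None
198 tape 313.0 9 ptr 313.5
201 tape 312.5 10 ptr 313.5
204 tape 312.5 10 ptr 313.5
206 tape 312.5 10 ptr 313.5
210 tape 312.5 10 ptr 313.5
214 tape 313.0 9 ptr 313.5
220 tape 313.0 9 ptr 313.5
```

Request:
send_rows(
  motion=[
    [[-1, 0, 0, 0, 0, 0, 0], [-1, 0, 0, 0, 0, 0, 0], [-1, 0, 0, 0, 0, 0, 0], [-1, 0, 0, 0, 0, 0, 0], [-1, 0, 0, 0, 0, 0, 0], [-1, 0, -0.03, 0, 0, 0, 0], [-1, 0, -0.055, 0, 0, 0, 0], [-1, 0, -0.055, 0, 0, 0, 0], [-1, 0.045, 0, 0.0435, 0, 0, 0], [-1, 0.045, 0, 0.0435, 0, 0, 0]],
  ],
)

```text
clock: 7.12
tcp_pos: [0.5116, 0.044, 0.194]
tool_rot: [[-0.995, 0.002, 0.095], [-0.095, -0.0, -0.995], [-0.002, -1.0, 0.001]]
wrist_force: [1.5, 0.5, 0.6]
finger_gap: 0.0855
```

Request:
send_rows(
  motion=[
    [[-1, 0, 0, 0, 0, -0.1112, 0], [-1, 0, 0, 0, 0, -0.1111, 0], [-1, 0, 0, 0, 0, -0.1111, 0], [-1, 0, 0, 0, 0, -0.1111, 0], [-1, 0, 0, 0, 0, -0.1111, 0], [-1, 0, 0, 0, 0, -0.1111, 0], [-1, 0, 0, 0, 0, -0.1111, 0], [-1, 0, 0, 0, 0, -0.1111, 0], [-1, 0, 0, 0, 0, -0.1111, 0], [-1, 0, 0, 0, 0, 0, 0]],
  ],
)

```text
clock: 8.38
tcp_pos: [0.512, 0.0447, 0.1933]
tool_rot: [[0.092, 0.0, 0.996], [-0.996, -0.0, 0.092], [0.0, -1.0, 0.0]]
wrist_force: [-0.1, 0.7, 0.8]
finger_gap: 0.0854
```

Run:
```python
from h import *
s=st();print(s['tool_rot'].round(3))
m=camera_model('wrist');im=capture('wrist')[:,:,::-1];cv2.imwrite('pics/w3.png',im)
for n,p in dict(tape=(86,85,17),disc=(-45,30,86.5),sleeve=(-45,-4,76),face=(-21,85,66)).items():print(n,px(m,world(*p)).round(0))
print(m['eye'],rig(m['eye']))
```

```text
t 8.375 tcp [0.512  0.0447 0.1933] grasp rig [-44.8  -1.3] q [  3.7  14.5 100.9  -0.   64.6  -1.6] F [-0.1  0.7  0.8] gap 0.0854
[[ 0.092  0.     0.996]
 [-0.996 -0.     0.092]
 [ 0.    -1.     0.   ]]
tape [473. 116.]
disc [312. 196.]
sleeve [313. 241.]
face [347. 112.]
[0.50602118 0.11331698 0.33473458] [-44.4  67.5]
```

View pics/w3.png

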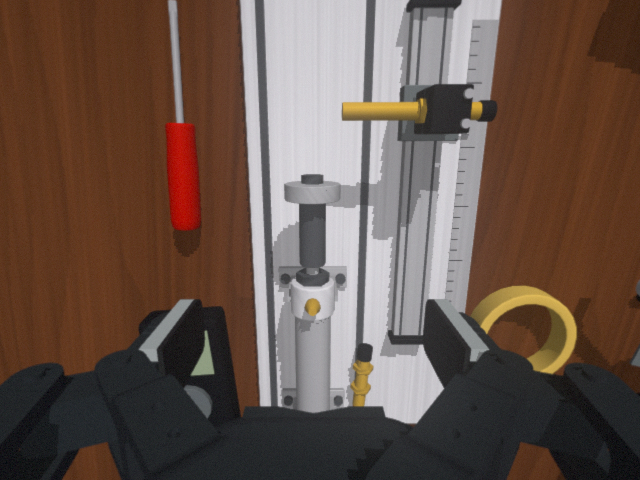

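The wrist view shows the disc at (285–340, 178–203), sleeve (312, 205–266), barrel face end at about (342,111). The carriage stayed put. I check the disc's y and the face with rays.

Run:
```python
from h import *
im=cv2.imread('pics/w3.png');m=camera_model('wrist');g=cv2.cvtColor(im,cv2.COLOR_BGR2GRAY);h=cv2.cvtColor(im,cv2.COLOR_BGR2HSV)
print('disc col',g[172:210,300].tolist());print('discrow',g[190,278:346].tolist())
k=(h[:,:,1]>110)&(h[:,:,0]>15)&(h[:,:,0]<35);k[:90]=0;k[130:]=0;k[:,:320]=0;k[:,420:]=0
v,u=np.nonzero(k);print('barrel u0',u.min(),'v',v[u<400].min(),v[u<400].max())
for uv,z in(((312,203),.0865),((312,190),.0865),((u.min(),111),.066),((u.min(),111),.072),((370,v[u<400].mean()),.072)):print(uv,z,rig(onz(m,uv,z)))
```

```text
disc col [215, 215, 212, 203, 199, 203, 201, 203, 199, 154, 143, 152, 157, 159, 160, 157, 153, 153, 155, 151, 154, 155, 154, 153, 154, 156, 156, 155, 159, 156, 151, 120, 75, 66, 66, 65, 63, 67]
discrow [209, 213, 215, 214, 208, 200, 135, 101, 104, 110, 117, 126, 123, 131, 133, 139, 142, 143, 144, 148, 147, 152, 155, 151, 155, 160, 165, 165, 165, 164, 163, 166, 168, 172, 174, 172, 172, 170, 168, 169, 167, 170, 166, 169, 171, 168, 167, 161, 136, 160, 163, 161, 162, 161, 157, 154, 148, 146, 141, 139, 132, 125, 128, 151, 152, 149, 152, 154]
barrel u0 343 v 102 119
(312, 203) 0.0865 [-45.3  25.4]
(312, 190) 0.0865 [-45.3  34.2]
(np.int64(343), 111) 0.066 [-23.9  85.7]
(np.int64(343), 111) 0.072 [-24.3  85.3]
(370, np.float64(110.2614727854856)) 0.072 [-6.2 85.8]
```

Disc centre at home is y ≈ 31 in my frame and the face y ≈ 85.5, so the pull is about 54 mm. Now descend on the sleeve and grip.

Request:
send_rows(
  motion=[
    [[-1, 0.0015, 0.04, 0, 0, 0, 0], [-1, 0, 0.05, 0, 0, 0, 0], [-1, 0, 0.036, 0, 0, 0, 0], [-1, 0, 0.02, 0, 0, 0, 0], [-1, 0, 0, 0, 0, 0, 0]],
  ],
)

```text
clock: 9.05
tcp_pos: [0.5111, 0.0432, 0.046]
tool_rot: [[0.092, -0.004, 0.996], [-0.996, -0.0, 0.092], [-0.0, -1.0, -0.004]]
wrist_force: [0.1, 0.5, -0.2]
finger_gap: 0.0855
```

Request:
send_rows(
  motion=[
    [[1, 0, 0, 0, 0, 0, 0], [1, 0, 0, 0, 0, 0, 0], [1, 0, 0, 0, 0, 0, 0], [1, 0, 0, 0, 0, 0, 0], [1, 0, 0, 0, 0, 0, 0], [1, 0, 0, 0, 0, 0, 0], [1, 0, 0, 0, 0, 0, 0], [1, 0, 0, 0, 0, 0, 0]],
  ],
)

```text
clock: 10.05
tcp_pos: [0.5111, 0.0431, 0.0481]
tool_rot: [[0.094, -0.002, 0.996], [-0.996, -0.0, 0.094], [0.0, -1.0, -0.002]]
wrist_force: [-4.5, 0.6, 7.3]
finger_gap: 0.0184
```

Request:
send_rows(
  motion=[
    [[1, -0.004, 0, 0, 0, 0, 0], [1, -0.006, 0, 0, 0, 0, 0], [1, -0.008, 0, 0, 0, 0, 0], [1, -0.01, 0, 0, 0, 0, 0], [1, -0.01, 0, 0, 0, 0, 0], [1, -0.008, 0, 0, 0, 0, 0], [1, -0.005, 0, 0, 0, 0, 0], [1, -0.003, 0, 0, 0, 0, 0], [1, 0, 0, 0, 0, 0, 0], [1, 0, 0, 0, 0, 0, 0]],
  ],
)

```text
clock: 11.3
tcp_pos: [0.5061, 0.0952, 0.0481]
tool_rot: [[0.095, -0.002, 0.995], [-0.995, -0.003, 0.095], [0.003, -1.0, -0.002]]
wrist_force: [-3.3, -7.4, 8.1]
finger_gap: 0.018
```

Run:
```python
from h import *
s=st()
m=camera_model('wrist');im=capture('wrist')[:,:,::-1];cv2.imwrite('pics/w4.png',im)
t=capture('top')[:,:,::-1];cv2.imwrite('pics/t4.png',t)
c=px(m,world(-30,85.5,70)).astype(int);print(c,rig(m['eye']),m['eye'])
x0=max(c[0]-70,0);y0=max(c[1]-55,0);print(x0,y0)
cv2.imwrite('pics/w4c.png',cv2.resize(im[y0:y0+120,x0:x0+160],None,fx=5,fy=5,interpolation=2))
```

```text
t 11.3 tcp [0.5061 0.0952 0.0481] grasp rig [-45.9  49.5] q [  9.5  24.  111.4  -0.2  44.8   4.2] F [-3.3 -7.4  8.1] gap 0.018
[359 240] [-45.4 118.7] [0.50021978 0.16420477 0.18931785]
289 185
```

View pics/w4c.png

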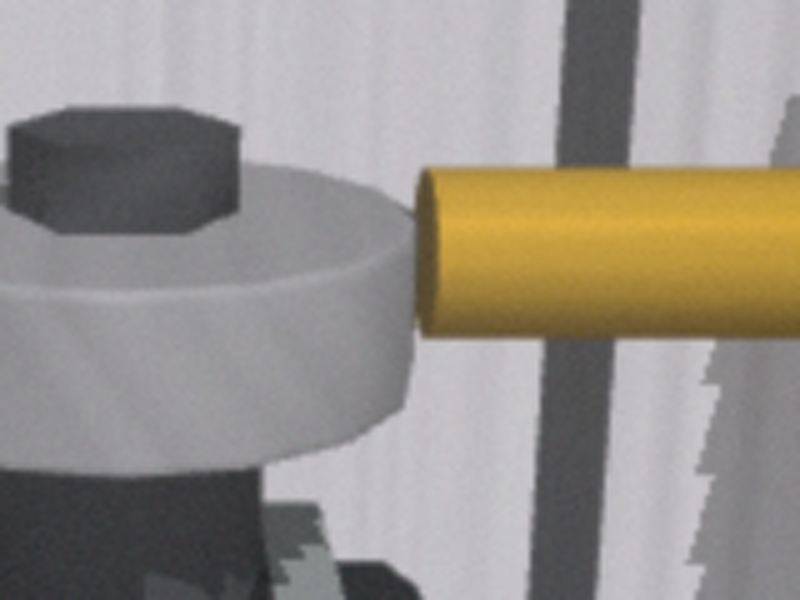

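The crop shows the disc's right-hand rim from y≈220 (front edge) to ≈385 (back edge) against the barrel from 168 to 338. So the disc is still a few mm short of the barrel's axis.

Run:
```python
from h import *
im=cv2.imread('pics/w4.png');m=camera_model('wrist');h=cv2.cvtColor(im,cv2.COLOR_BGR2HSV)
k=(h[:,:,1]>110)&(h[:,:,0]>15)&(h[:,:,0]<35)
for u in(378,385,400,420):
    v=np.nonzero(k[185:280,u])[0]+185;print(u,v.min(),v.max(),rig(onz(m,(u,(v.min()+v.max())/2),.066)))
for uv in((371.5,229),(371,262)):print(uv,rig(onz(m,uv,.0694)))
# top of disc: rim edges at column of the rod axis
uc=px(m,world(-45.5,85,86.5))[0];g=h[185:300,int(uc)-10,2];print(uc,g.tolist())
for v in(185+295/5,185+472/5):print(v,rig(onz(m,(uc,v),.0865)))
```

```text
378 219 251 [-23.2  86.3]
385 219 251 [-20.8  86.3]
400 219 251 [-15.6  86.3]
420 219 251 [-8.7 86.3]
(371.5, 229) [-26.1  89.2]
(371, 262) [-25.8  77.6]
313.5008244319045 [201, 197, 199, 199, 195, 200, 196, 200, 199, 197, 198, 197, 197, 197, 196, 195, 195, 196, 197, 196, 191, 143, 92, 83, 83, 83, 80, 83, 79, 71, 70, 71, 73, 76, 76, 76, 76, 78, 79, 78, 80, 82, 78, 81, 86, 85, 96, 142, 148, 148, 146, 148, 147, 146, 146, 150, 150, 154, 169, 166, 157, 151, 150, 149, 150, 149, 151, 153, 154, 156, 157, 156, 154, 157, 156, 153, 156, 156, 155, 153, 151, 149, 150, 151, 150, 150, 152, 148, 150, 149, 150, 150, 150, 140, 115, 71, 60, 60, 60, 63, 60, 54, 60, 63, 59, 62, 60, 62, 56, 60, 60, 63, 59, 57, 60]
244.0 [-45.5  88.9]
279.4 [-45.5  77.9]
```

Both the top rim and the side rim put the disc at y = 83.4, against 86.3 for the barrel axis. Pull 3 mm more.

Request:
send_rows(
  motion=[
    [[1, -0.0015, 0, 0, 0, 0, 0], [1, -0.0015, 0, 0, 0, 0, 0], [1, 0, 0, 0, 0, 0, 0], [1, 0, 0, 0, 0, 0, 0], [1, 0, 0, 0, 0, 0, 0], [1, 0, 0, 0, 0, 0, 0]],
  ],
)

```text
clock: 12.15
tcp_pos: [0.5059, 0.0981, 0.0481]
tool_rot: [[0.095, -0.002, 0.995], [-0.995, -0.003, 0.095], [0.003, -1.0, -0.002]]
wrist_force: [-3.6, -7.6, 7.4]
finger_gap: 0.0185
```

Run:
```python
from h import *
s=st()
m=camera_model('wrist');im=np.ascontiguousarray(capture('wrist')[:,:,::-1]);cv2.imwrite('pics/w5.png',im);h=cv2.cvtColor(im,cv2.COLOR_BGR2HSV)
k=(h[:,:,1]>110)&(h[:,:,0]>15)&(h[:,:,0]<35)
for u in(385,410):
    v=np.nonzero(k[185:290,u])[0]+185;print(u,v.min(),v.max(),rig(onz(m,(u,(v.min()+v.max())/2),.066)))
g=h[200:310,303,2].astype(int);print(g[25:].tolist())
cv2.imwrite('pics/w5c.png',cv2.resize(im[175:325,280:480],None,fx=4,fy=4,interpolation=2))
```

```text
t 12.15 tcp [0.5059 0.0981 0.0481] grasp rig [-45.9  52.5] q [  9.8  24.  111.3  -0.2  44.8   4.5] F [-3.6 -7.6  7.4] gap 0.0185
385 227 259 [-20.7  86.3]
410 227 259 [-12.   86.4]
[77, 81, 81, 81, 84, 85, 94, 141, 145, 147, 145, 146, 146, 146, 147, 146, 149, 157, 168, 164, 156, 150, 148, 147, 149, 150, 148, 155, 154, 152, 154, 154, 155, 156, 156, 155, 155, 153, 155, 151, 154, 150, 149, 154, 149, 151, 149, 149, 152, 148, 149, 150, 147, 142, 125, 74, 62, 63, 59, 58, 57, 60, 62, 61, 58, 60, 57, 62, 58, 61, 64, 58, 57, 60, 60, 57, 60, 60, 59, 56, 56, 59, 71, 75, 73]
```

View pics/w5c.png

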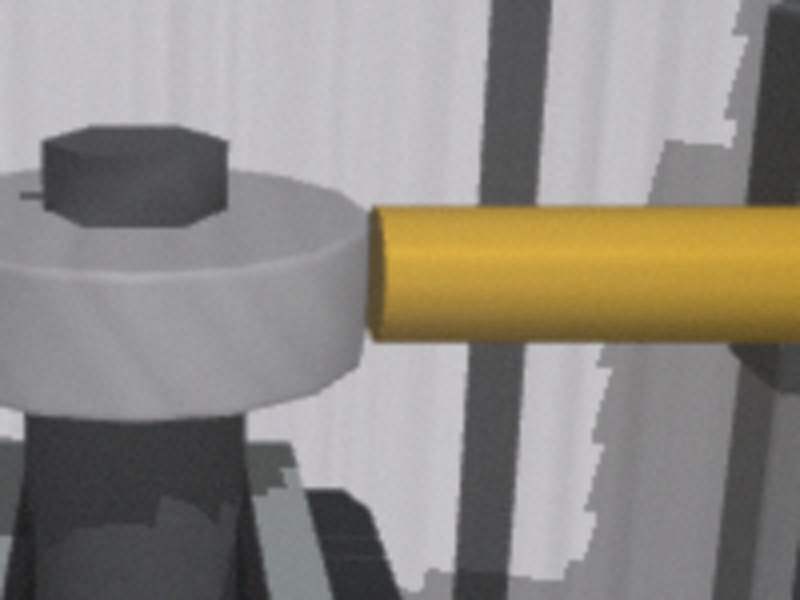

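The disc is now at about y = 86.4 against the barrel axis at 86.3. One last check that the pointer is still on the tape.

Run:
```python
from h import *
m=camera_model('wrist');im=cv2.imread('pics/w5.png');c=px(m,world(86,86,20)).astype(int);print(c)
a=cv2.resize(im[c[1]-45:c[1]+45,max(0,min(c[0]-60,520)):][:,:120],None,fx=5,fy=5,interpolation=2)
t=capture('top')[:,:,::-1];b=cv2.resize(t[180:290,200:410],(600,314),interpolation=2)
o=np.zeros((450+140,600,3),np.uint8);o[:276]=cv2.resize(a,(600,450))[87:363];o[276:]=b;cv2.imwrite('pics/fin.png',o)
```

```text
[595 217]
```

View pics/fin.png

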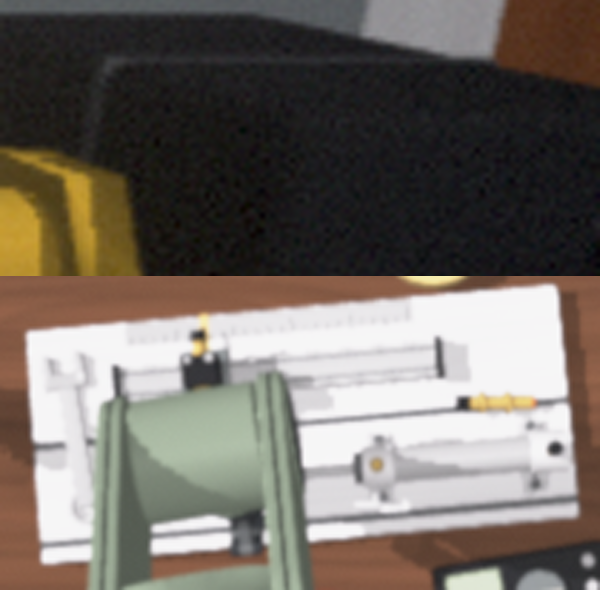

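The top view shows the pointer over the tape and the loose things in view undisturbed. The block hides the tape from the wrist camera. The barrel read y = 86.3 both before and after the last pull, so the carriage has not moved.

```bash
python3 -c "
from cell import job
print(job.job_done())"
```

```text
the job is handed in; nothing more can be done
None
```

I slid the sensor along its rail onto the tape and let go. I then gripped the sleeve, pulled the rod out about 55 mm, and handed the job in at about 12 s with the rod still held.

- **Pointer on tape:** just before I let go, the wrist camera put the pointer within about 1 px (roughly 0.3 mm) of the tape's middle. Afterwards the coarse top view still shows it over the tape. The block hid it from the wrist camera, so that fine check could not be repeated at the end.
- **Disc in front of sensor:** the disc centre measured y ≈ 86.4 mm and the barrel axis 86.3 mm in the frame I measured. The barrel reading was the same before and after the last pull.
- **Force:** the wrist force was about 11 N at the end, mostly the spring.
- **Disagreements:**
  - My rays put the face about 2–3 mm nearer the disc than the stated 3–4 mm gap. I put this down mainly to calibration, since the close-up showed no contact.
  - My frame's y origin seems to be about 1 mm off, so I aligned the disc to the barrel directly and not by absolute position.

The fan and the gauge were not looked at again after the first pictures.

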